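# Find the rattling tea tin and hold it out

### The job

One of the three identical sealed tea tins on the bamboo coasters has a loose steel ball inside instead of a packed tea cake, and only shaking or rocking them lengthwise will tell you which. Find the one that rattles, leave the two quiet tins standing upright on their own coasters, and do not turn a tin over or shove anything else on the counter. Finish while still holding the rattling tin: hold it out upright and still over the middle of the round serving mat on the far side of the counter, well up in the air (some 10 cm), and do not put it down or let go.

Things in the scene. Friction and masses are not known exactly. Their poses are not given: they have to be found in the camera images.
- tin_a: the left (+y) sealed tea tin, one of three alike: plain aluminium, oblong, 110 x 60 mm, 97 mm tall, lid fixed shut, on coaster_a. Origin: centre of its underside; x along its length, y across the 60 mm, z up; grip it across the 60 mm. 0.31 to 0.39 kg full, weight tells nothing. Holds either a snug packed 160 g tea cake, or (one of the three, any) only a loose 160 g steel ball
- coaster_a: the round bamboo coaster under tin_a, 110 mm across, 8 mm thick, fixed to the counter. Origin: centre of its underside, on the counter
- plate_a: inner plate fixed in the bottom of tin_a, hidden, 72 x 22 mm; origin 4 mm above the tin's underside. A loose ball (34 mm diameter) would roll on it, up to 34 mm either way along the tin and 9 mm across, and knock on the walls; a tea cake sits wedged between inner ribs above it and stays put. Used for judging: its pose merely repeats the tin's
- tin_b: the middle sealed tea tin, one of three alike: plain aluminium, oblong, 110 x 60 mm, 97 mm tall, lid fixed shut, on coaster_b. Origin: centre of its underside; x along its length, y across the 60 mm, z up; grip it across the 60 mm. 0.31 to 0.39 kg full, weight tells nothing. Holds either a snug packed 160 g tea cake, or (one of the three, any) only a loose 160 g steel ball
- coaster_b: the round bamboo coaster under tin_b, 110 mm across, 8 mm thick, fixed to the counter. Origin: centre of its underside, on the counter
- plate_b: inner plate fixed in the bottom of tin_b, hidden, 72 x 22 mm; origin 4 mm above the tin's underside. A loose ball (34 mm diameter) would roll on it, up to 34 mm either way along the tin and 9 mm across, and knock on the walls; a tea cake sits wedged between inner ribs above it and stays put. Used for judging: its pose merely repeats the tin's
- tin_c: the right (-y) sealed tea tin, one of three alike: plain aluminium, oblong, 110 x 60 mm, 97 mm tall, lid fixed shut, on coaster_c. Origin: centre of its underside; x along its length, y across the 60 mm, z up; grip it across the 60 mm. 0.31 to 0.39 kg full, weight tells nothing. Holds either a snug packed 160 g tea cake, or (one of the three, any) only a loose 160 g steel ball
- coaster_c: the round bamboo coaster under tin_c, 110 mm across, 8 mm thick, fixed to the counter. Origin: centre of its underside, on the counter
- plate_c: inner plate fixed in the bottom of tin_c, hidden, 72 x 22 mm; origin 4 mm above the tin's underside. A loose ball (34 mm diameter) would roll on it, up to 34 mm either way along the tin and 9 mm across, and knock on the walls; a tea cake sits wedged between inner ribs above it and stays put. Used for judging: its pose merely repeats the tin's
- mat: round, dark, flat bamboo serving mat, 130 mm across, 4 mm thick, fixed, alone beyond the row of coasters. Origin: centre of its underside, on the counter
- kettle: bystander: squat aluminium kettle, 176 mm across, 165 mm tall, spout to -x at yaw 0; origin: centre of its underside
- jar: bystander: lidded glass jar with wire latch, 90 mm across, 142 mm tall; origin: centre of its underside
- mug: bystander: white enamel mug, 80 mm across, 78 mm tall, handle at its +y; origin: centre of its underside
- filter_cap: bystander: grey plastic filter cap, 62 mm across, 23 mm tall, between the left and middle tins; origin: centre of its underside
- spoon: bystander: steel spoon, 150 mm long, lying between the middle and right tins, origin under its middle
- bowl: bystander: small blue bowl, 100 mm across, 45 mm tall; origin: centre of its underside
Not all that is in view belongs to the job. What is shaped like the coaster_a but blue is not meant. Leave any orange look-alike of the coaster_c alone.

How it is judged (in metres and radians):
At the end, for the whole second after the job is handed in: The ball's tin is gripped (over 1 N), underside over 50 mm up, within 40 mm of the mat's centre in plan, 0.25 rad of upright, under 0.05 m/s, ball resting on its plate; the other two stand let go, upright (0.1 rad), at rest, within 30 mm of their own coasters' centres (((contact force between plate_a and anything else above 0.1 N and contact force between tin_a and the fingers above 1 N and height (world z) of tin_a above 0.05 m and horizontal distance between tin_a and mat below 0.04 m and angle between tin_a's own z axis and vertical below 0.25 rad and linear speed of tin_a below 0.05 m/s and horizontal distance between tin_b and coaster_b below 0.03 m and height (world z) of tin_b between 0.004 and 0.014 m and angle between each of tin_b, tin_c's own z axis and vertical below 0.1 rad and linear speed of each of tin_b, tin_c below 0.03 m/s and contact force between each of tin_b, tin_c and the fingers below 0.1 N and horizontal distance between tin_c and coaster_c below 0.03 m and height (world z) of tin_c between 0.004 and 0.014 m) or (contact force between plate_b and anything else above 0.1 N and contact force between tin_b and the fingers above 1 N and height (world z) of tin_b above 0.05 m and horizontal distance between tin_b and mat below 0.04 m and angle between tin_b's own z axis and vertical below 0.25 rad and linear speed of tin_b below 0.05 m/s and horizontal distance between tin_a and coaster_a below 0.03 m and height (world z) of tin_a between 0.004 and 0.014 m and angle between each of tin_a, tin_c's own z axis and vertical below 0.1 rad and linear speed of each of tin_a, tin_c below 0.03 m/s and contact force between each of tin_a, tin_c and the fingers below 0.1 N and horizontal distance between tin_c and coaster_c below 0.03 m and height (world z) of tin_c between 0.004 and 0.014 m) or (contact force between plate_c and anything else above 0.1 N and contact force between tin_c and the fingers above 1 N and height (world z) of tin_c above 0.05 m and horizontal distance between tin_c and mat below 0.04 m and angle between tin_c's own z axis and vertical below 0.25 rad and linear speed of tin_c below 0.05 m/s and horizontal distance between tin_a and coaster_a below 0.03 m and height (world z) of tin_a between 0.004 and 0.014 m and angle between each of tin_a, tin_b's own z axis and vertical below 0.1 rad and linear speed of each of tin_a, tin_b below 0.03 m/s and contact force between each of tin_a, tin_b and the fingers below 0.1 N and horizontal distance between tin_b and coaster_b below 0.03 m and height (world z) of tin_b between 0.004 and 0.014 m))); the arm keeps its last pose, push and grip.
It fails at once if a bystander is shoved: kettle, jar, mug, filter cap, spoon or bowl moves more than 30 mm (distance of any of kettle, jar, mug, filter_cap, spoon, bowl from where it was at the start of the episode above 0.03 m).
It fails at once if a tin is turned over (tilted by more than about 70 degrees) (angle between any of tin_a, tin_b, tin_c's own z axis and vertical above 1.22 rad).
It also fails if it takes over 72 s, if anything falls off the work surface, if the arm or the gripper's body presses on something with over 40 N, if the wrist force passes 120 N, or if a joint passes its speed limit or range.

### The arm

A 7-joint arm with a two-finger parallel gripper is mounted at the origin on the work surface. World frame = base frame: x ahead of the robot, y to its left, z up, the work surface at z = 0. Lengths are in mm, angles in rad, forces in N, time in s.
With the tool pointing down it reaches from about 350 to 900 mm from the base axis. Payload 8.1 kg.
Tool frame: the origin (TCP) lies midway between the tips of the shut fingers; the grasp point (between the pads) lies 19 mm behind it (arm.hold_point_z is the distance from the TCP to the grasp point, in mm); z points along the fingers, y is the direction in which the jaws open and shut (so a half turn about z gives the same grasp; the last joint's range is limited). The gripper opens to 85 mm and grips with 20 to 120 N. Pads are 22 mm wide; open, the fingers measure 114 mm over their backs; the gripper's body (76 mm by 85 mm) begins 54 mm behind the grasp point. The pads swing forward as they close: fully open they stand 13 mm farther back than shut.
Start: joints at [-1.429, 0.434, 0.025, 1.573, -0.012, 1.134, -0.075], TCP at [151.503, 606.373, 231.323] pointing down, gripper open.
Joint ranges: [-2.62, 2.62], [-0.44, 2.09], [-1.27, 1.32], [0.08, 2.57], [-1.32, 4.46], [0.12, 2], [-2.74, 2.74]. Speed limits (rad/s): [2.22, 2.22, 3.01, 3.01, 3.14, 3.14, 3.14].

### API

Orientations are given as a unit quaternion [w, x, y, z].
In Python, from plant import arm, inverse_kinematics, optics, hand_in gives the robot as it stands. Calls block until the motion is done:
- arm.reach(position, orientation): joint-space move of the TCP to a pose.
- arm.servo_line(position, ori=None, feed=150): straight line of the TCP; ori=None keeps the orientation; feed is the mean speed in mm/s.
- arm.move_j(angles): joint-space move.
- arm.set_gripper(opening, f_grip=None): opening from 0.0 (shut) to 1.0 (fully open); f_grip is the grip in N (None keeps the last); returns when the fingers have stopped.
- arm.pause(seconds).
- inverse_kinematics(position, orientation): joint angles nearest the present ones, or None.
- arm.read_state(): the state.
- optics.camera(name): name is "scene" or "top"; returns the picture (384x512x3 uint8, red, green, blue); there is no depth.
- optics.camera_params(name): a dict with "fov_y" (degrees; the focal length in pixels is half the picture's height over the tangent of half this angle, whatever the lens; pixels are square), "cx", "cy" (the principal point, pixels), "k1" (the pictures are not rectified: a ray, as slopes to the right and down, at radius r is drawn at 1 + k1 r^2 times it, then the intrinsics apply), "extrinsics" (4x4, takes a point from world to camera coordinates). Camera axes: x right, y down, z forward; pixel columns grow to the right and rows downward; lengths in mm; the calibration is good to about 2 mm. A picture is of the moment at which its call begins. camera_params takes no time and is no camera call.
A pose or a line that the arm cannot do raises arm.MotionError and nothing moves.
- hand_in(): hands the job in, once; it reports no verdict.
The state is a dict: "clock": time; "q": joint angles; "qd": joint speeds; "tau": joint torques, N m; "tcp_pos": TCP position; "ee_rot": TCP orientation; "force": force on the tool from outside, world axes, zero at the start; "moment": the same for the moment, N m; "finger_gap": opening from 0.0 (shut) to 1.0 (fully open).
Only numpy, scipy, OpenCV 4.12 (cv2) and the standard library are available. Lean on these libraries where they do the work, as an engineer would, in place of code of your own. Each camera call takes 0.05 s, during which the arm holds its last target.

## Working session

There is one attempt and no reset: what is moved stays moved. The work goes in short steps, each a Python script; the robot and the scene stay as the last script left them, time stands still between calls to the robot, and variables do not carry over. Pictures are saved under pics/ and viewed, and the job is handed in when it is done.

```bash
ls; mkdir -p pics
python3 - <<'E'
from plant import arm,optics
import cv2
for n in("scene","top"):
    cv2.imwrite(f"pics/{n}0.png",cv2.cvtColor(optics.camera(n),cv2.COLOR_RGB2BGR)); print(optics.camera_params(n))
s=arm.read_state();print(s,arm.hold_point_z)
E
```

```text
pics
{'fov_y': 51.42987713055758, 'cx': 261.2857204984409, 'cy': 186.8165174848708, 'k1': -0.13185369297774424, 'extrinsics': array([[-6.73683117e-01,  7.38961312e-01,  9.34007689e-03,
         3.51609666e+02],
       [ 4.79490963e-01,  4.46681112e-01, -7.55357135e-01,
        -1.97626101e+02],
       [-5.62351735e-01, -5.04392867e-01, -6.55246795e-01,
         1.44609901e+03],
       [ 0.00000000e+00,  0.00000000e+00,  0.00000000e+00,
         1.00000000e+00]])}
{'fov_y': 53.1889603771192, 'cx': 246.09886145858644, 'cy': 190.48209083869506, 'k1': -0.02560357713803401, 'extrinsics': array([[-8.01538229e-03, -9.99963089e-01,  3.09436989e-03,
        -9.48515307e-02],
       [-9.79277034e-01,  7.22325700e-03, -2.02396430e-01,
         5.17610323e+02],
       [ 2.02366607e-01, -4.65253013e-03, -9.79298785e-01,
         1.02985722e+03],
       [ 0.00000000e+00,  0.00000000e+00,  0.00000000e+00,
         1.00000000e+00]])}
{'clock': 0.1, 'q': array([-1.42860761,  0.43512616,  0.02494088,  1.57399457, -0.01161957,
        1.13400479, -0.07511903]), 'qd': array([ 0.00065601, -0.00143751,  0.00010427, -0.00321672, -0.00041931,
        0.00018926,  0.00101446]), 'tau': array([ 3.52312258e-03, -6.71752381e+01,  1.02821477e+00, -3.16904211e+01,
        1.57221663e-02,  7.12375200e-03, -3.86002398e-05]), 'tcp_pos': array([151.38642113, 605.92497984, 230.62538795]), 'ee_rot': array([-3.75517836e-05,  1.22122186e-01,  9.92514831e-01, -6.93043310e-04]), 'force': array([-0.31749856, -0.83515581,  0.31608165]), 'moment': array([ 0.04831285, -0.01841464, -0.0081304 ]), 'finger_gap': 0.9997158202763339} 18.700000000000003
```

View pics/scene0.png

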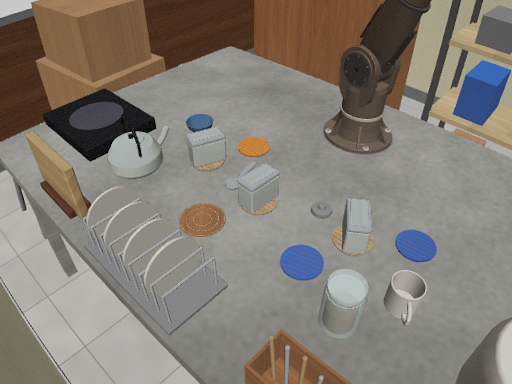

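View pics/top0.png

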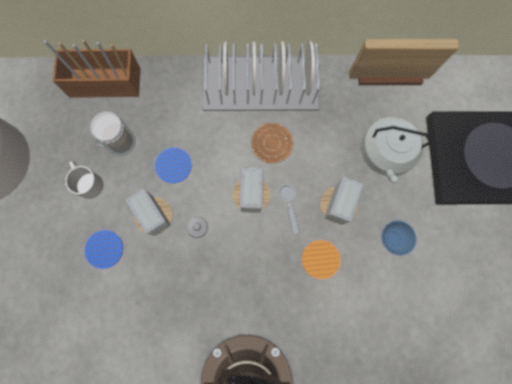

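The scene view shows three tins, at about (357,225), (259,190) and (206,147). In the top view they are at (147,212), (251,188) and (345,200). The brown mat is at (272,143). Next I'll enlarge the tins.

```bash
cat > h.py <<'E'
import numpy as np,cv2
from plant import arm,inverse_kinematics,optics,hand_in
def cam(n):
    p=optics.camera_params(n); f=192/np.tan(np.radians(p['fov_y']/2)); return p,f
def ray(n,uv):
    p,f=cam(n); x=(np.array(uv,float)-[p['cx'],p['cy']])/f
    s=x.copy()
    for _ in range(20): s=x/(1+p['k1']*(s@s))
    E=p['extrinsics'];R=E[:3,:3];t=E[:3,3]
    return -R.T@t, R.T@np.array([s[0],s[1],1])
def onz(n,uv,z):
    c,d=ray(n,uv); return c+d*(z-c[2])/d[2]
def proj(n,P):
    p,f=cam(n);E=p['extrinsics'];c=E[:3,:3]@np.array(P,float)+E[:3,3];s=c[:2]/c[2]
    return s*(1+p['k1']*(s@s))*f+[p['cx'],p['cy']]
E
python3 - <<'E'
import cv2,numpy as np
im=cv2.imread('pics/top0.png')
cr=[im[170:250,110:190],im[150:230,210:290],im[160:240,305:385]]
cv2.imwrite('pics/crop.png',np.hstack([cv2.resize(c,(264,264),interpolation=cv2.INTER_CUBIC) for c in cr]))
from h import *
im=cv2.imread('pics/top0.png')
hsv=cv2.cvtColor(im,cv2.COLOR_BGR2HSV)
# mat
m=((hsv[...,0]<20)&(hsv[...,1]>90)).astype(np.uint8)
n,l,st,ce=cv2.connectedComponentsWithStats(m)
for i in range(1,n):
    if st[i,4]>150: print(st[i],ce[i],onz('top',ce[i],4).round())
for v,u in[(212,147),(188,251),(200,345),(223,152),(190,236),(197,327),(250,200)]: print(v,u,im[v,u],hsv[v,u])
E
```

```text
[  53   48   86   49 3233] [98.07083204 73.36529539] [910. 462.   4.]
[379  48  46  25 350] [402.44285714  56.32571429] [ 964. -510.    4.]
[359  73  65  11 445] [390.66516854  79.15955056] [ 884. -465.    4.]
[ 252  124   40   38 1175] [271.57021277 142.54553191] [676. -83.   4.]
[ 302  240   38   39 1177] [320.63296517 259.15972812] [ 326. -215.    4.]
212 147 [182 180 175] [ 99  10 182]
188 251 [176 177 171] [ 85   9 177]
200 345 [179 178 172] [ 94  10 179]
223 152 [179 178 173] [ 95   9 179]
190 236 [122 153 175] [ 18  77 175]
197 327 [121 150 171] [ 17  75 171]
250 200 [139 142 142] [ 30   5 142]
```

View pics/crop.png

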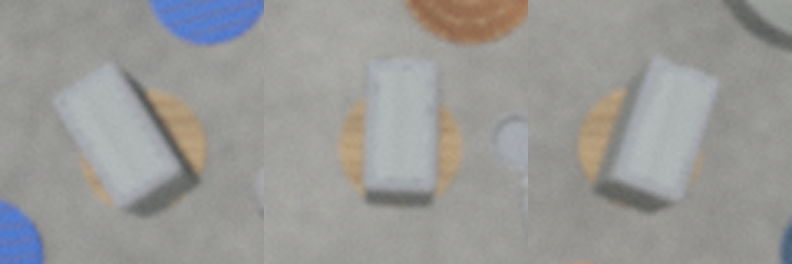

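```bash
cat > find.py <<'E'
from h import *
from scipy.optimize import least_squares
def tins(im):
    hsv=cv2.cvtColor(im,cv2.COLOR_RGB2HSV); out=[]
    for (u0,v0) in [(147,212),(251,188),(345,200)]:
        m=((hsv[...,2]>160)&(hsv[...,1]<25)).astype(np.uint8)
        n,l,st,ce=cv2.connectedComponentsWithStats(m)
        k=l[v0,u0]; c=(l==k).astype(np.uint8)
        c=cv2.morphologyEx(c,cv2.MORPH_OPEN,np.ones((3,3)))
        cn=max(cv2.findContours(c,0,2)[0],key=len).reshape(-1,2)
        w=np.array([onz('top',p,105)[:2] for p in cn],np.float32)
        r=cv2.minAreaRect(w); M=cv2.moments(c,True); g=onz('top',(M['m10']/M['m00'],M['m01']/M['m00']),105)[:2]
        b=cv2.boxPoints(r); e=[b[1]-b[0],b[2]-b[1]]; e=max(e,key=np.linalg.norm)
        yaw=np.degrees(np.arctan2(e[1],e[0]));yaw=(yaw+90)%180-90
        ys,xs=np.nonzero((hsv[...,0]>12)&(hsv[...,0]<25)&(hsv[...,1]>50)&(hsv[...,1]<100))
        s=(abs(xs-u0)<35)&(abs(ys-v0)<35)
        cw=np.array([onz('top',(x,y),8)[:2] for x,y in zip(xs[s],ys[s])],np.float32)
        (cx,cy),cr=cv2.minEnclosingCircle(cv2.convexHull(cw))
        out.append((np.array(r[0]),g,yaw)); print('tin',np.round(r[0]),np.round(g),np.round(r[1]),round(yaw,1),'coaster',round(cx),round(cy),round(cr))
    return out
if __name__=='__main__': tins(cv2.cvtColor(cv2.imread('pics/top0.png'),cv2.COLOR_BGR2RGB))
E
python3 find.py
python3 - <<'E'
from h import *
# scene-view check of lid centres
im=cv2.imread('pics/scene0.png')
cv2.imwrite('pics/sc.png',cv2.resize(im[110:270,150:390],None,fx=3.3,fy=3.3,interpolation=cv2.INTER_CUBIC))
E
```

```text
tin [456. 269.] [455. 268.] [109.  58.] 33.5 coaster 455 267 54
tin [555.  13.] [538.  25.] [208. 123.] 23.0 coaster 554 -52 102
tin [ 485. -274.] [ 484. -273.] [ 58. 108.] -21.0 coaster 494 -246 41
```

View pics/sc.png

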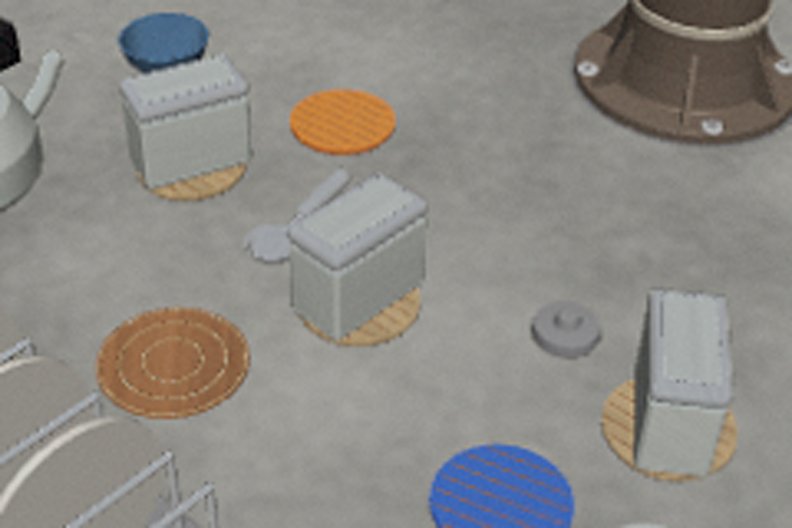

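The enlarged scene view shows each tin on its coaster, with the filter cap between a and b and the spoon close beside b. The mask for b leaked, so I'll tighten it.

```bash
sed -i 's/hsv\[...,2\]>160/hsv[...,2]>THR/; s/^def tins(im):/THR=166\ndef tins(im):/; s/>50)&(hsv\[...,1\]<100)/>45)\&(hsv[...,1]<92)/; s/abs(xs-u0)<35/abs(xs-u0)<27/; s/(abs(ys-v0)<35)/(abs(ys-v0)<25)/' find.py; python3 find.py; sed -i 's/THR=166/THR=170/' find.py;python3 find.py
python3 - <<'E'
from h import *
q=arm.read_state()['q']
R=lambda a:[0,np.cos(a/2),np.sin(a/2),0]
for n,x,y,yaw in[('a',455,268,33.5),('b',538,-19,0),('c',484,-273,-21),('mat',676,-83,0)]:
  for k in(0,180,-180):
    a=np.radians(yaw+k)
    for z in (60,300):
        r=inverse_kinematics([x,y,z],R(a)); print(n,k,z,None if r is None else np.round(r,2))
E
```

```text
tin [456. 269.] [455. 268.] [105.  56.] 33.8 coaster 455 266 55
tin [519. -16.] [518. -16.] [ 55. 107.] -3.0 coaster 517 -18 55
tin [ 485. -273.] [ 484. -273.] [ 54. 105.] -21.6 coaster 484 -273 54
tin [456. 269.] [456. 268.] [102.  53.] 32.9 coaster 455 266 55
tin [518. -16.] [517. -17.] [ 51. 102.] -0.9 coaster 517 -18 55
tin [ 485. -273.] [ 484. -273.] [ 53. 104.] -21.7 coaster 484 -273 54
a 0 60 [-1.01  0.53  0.52  2.02 -0.41  0.69 -1.21]
a 0 300 [-1.14  0.24  0.64  1.74 -0.15  1.21 -1.45]
a 180 60 [-0.62  0.49 -0.02  1.99  0.02  0.66  1.5 ]
a 180 300 [-0.7   0.22  0.09  1.71 -0.02  1.21  1.54]
a -180 60 [-0.62  0.49 -0.02  1.99  0.02  0.66  1.5 ]
a -180 300 [-0.7   0.22  0.09  1.71 -0.02  1.21  1.54]
b 0 60 [-0.57  0.6   0.72  2.01 -0.58  0.75 -1.07]
b 0 300 [-0.84  0.35  1.06  1.73 -0.32  1.25 -1.27]
b 180 60 [-0.36  0.53  0.41  1.99 -0.33  0.69  1.83]
b 180 300 [-0.65  0.28  0.76  1.72 -0.2   1.22  1.73]
b -180 60 [-0.36  0.53  0.41  1.99 -0.33  0.69  1.83]
b -180 300 [-0.65  0.28  0.76  1.72 -0.2   1.22  1.73]
c 0 60 [-0.29  0.83  1.14  1.98 -0.93  0.99 -0.62]
c 0 300 [-0.38  0.43  1.16  1.7  -0.41  1.29 -1.07]
c 180 60 [-0.09  0.63  0.74  1.96 -0.6   0.78  2.21]
c 180 300 [-0.4   0.45  1.21  1.7  -0.44  1.3   2.1 ]
c -180 60 [-0.09  0.63  0.74  1.96 -0.6   0.78  2.21]
c -180 300 [-0.4   0.45  1.21  1.7  -0.44  1.3   2.1 ]
mat 0 60 [-0.45  0.84  0.84  1.64 -0.72  1.   -0.93]
mat 0 300 [-0.49  0.63  0.98  1.36 -0.51  1.42 -1.1 ]
mat 180 60 [-0.21  0.72  0.41  1.62 -0.35  0.88  1.9 ]
mat 180 300 [-0.43  0.58  0.84  1.36 -0.43  1.39  1.97]
mat -180 60 [-0.21  0.72  0.41  1.62 -0.35  0.88  1.9 ]
mat -180 300 [-0.43  0.58  0.84  1.36 -0.43  1.39  1.97]
```

```bash
cat >> h.py <<'E'
T={'a':(455.5,268,33.4),'b':(517.5,-16.5,-2),'c':(484.5,-273,-21.6)}
def quat(yawdeg,tilt=0):
    from scipy.spatial.transform import Rotation as Ro
    a=np.radians(yawdeg)
    r=Ro.from_quat([np.cos(a/2),np.sin(a/2),0,0])*Ro.from_euler('y',tilt,degrees=True)
    q=r.as_quat(); return [q[3],q[0],q[1],q[2]]
def meas(yaw,n=6,dt=.05):
    M=[];F=[]
    for _ in range(n):
        s=arm.read_state();M.append(s['moment']);F.append(s['force']);arm.pause(dt)
    M=np.array(M);F=np.array(F);a=np.radians(yaw);y=np.array([-np.sin(a),np.cos(a),0])
    return M.mean(0),F.mean(0),M.mean(0)@y,(M@y).std()
def st(): s=arm.read_state();print('t',round(s['clock'],2),np.round(s['tcp_pos'],1),'gap',round(s['finger_gap'],3),'F',np.round(s['force'],2),np.round(s['q'],2))
E
python3 - <<'E'
from h import *
x,y,yw=T['a'];yw+=180
arm.reach([x,y,200],quat(yw)); st()
arm.servo_line([x,y,58],feed=150); st()
cv2.imwrite('pics/t1.png',cv2.cvtColor(optics.camera('top'),cv2.COLOR_RGB2BGR))
cv2.imwrite('pics/s1.png',cv2.cvtColor(optics.camera('scene'),cv2.COLOR_RGB2BGR))
E
```

```text
t 1.77 [455.1 269.1 200.1] gap 0.999 F [-0.15 -0.47  0.66] [-0.67  0.31  0.04  1.85 -0.01  0.98  1.54]
t 2.87 [456.  268.4  58.7] gap 0.996 F [-0.27  0.27 -0.18] [-0.65  0.49  0.03  1.99 -0.02  0.66  1.54]
```

View pics/s1.png

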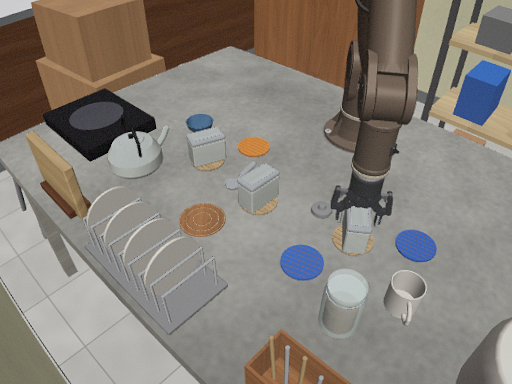

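The picture shows the gripper straddling tin a at about (358,215), clear of the filter cap. Next I'll grip it, lift it and rock it.

```bash
cat > rock.py <<'E'
from h import *
import sys
def rock(n,k):
    x,y,yw=T[n];yw+=k
    m0=meas(yw); 
    arm.set_gripper(0.0,45); st()
    arm.servo_line([x,y,130],feed=120)
    arm.pause(.3); m=meas(yw); print('lift',np.round(m[1]-m0[1],2),'My',round(m[2],4),round(m[3],4))
    for t in(6,12,6,0,-6,-12,-6,0,12,-12):
        arm.reach([x,y,130],quat(yw,t)); arm.pause(.25); m=meas(yw)
        print('tilt',t,'My',round(m[2]-m0[2],4),'sd',round(m[3],4),'F',np.round(m[1]-m0[1],2))
    arm.reach([x,y,130],quat(yw,0)); st()
rock(sys.argv[1],float(sys.argv[2]))
E
python3 rock.py a 180
```

```text
t 3.62 [455.5 268.2  58.2] gap 0.697 F [-1.93 -0.24  3.58] [-0.65  0.49  0.03  1.99 -0.02  0.66  1.54]
lift [-0.21  0.58 -3.61] My 0.021 0.0253
tilt 6 My 0.1298 sd 0.0225 F [ 0.29  0.28 -4.06]
tilt 12 My 0.3661 sd 0.0282 F [-0.26  0.29 -3.61]
tilt 6 My 0.1479 sd 0.0431 F [ 0.29  0.45 -3.94]
tilt 0 My -0.0245 sd 0.0221 F [-0.08  0.45 -3.88]
tilt -6 My -0.128 sd 0.0271 F [-0.1  -0.09 -3.64]
tilt -12 My -0.336 sd 0.0498 F [-0.03  0.72 -3.79]
tilt -6 My -0.1439 sd 0.0309 F [ 0.18  0.46 -3.52]
tilt 0 My 0.0526 sd 0.0271 F [-0.06  0.85 -3.77]
tilt 12 My 0.3713 sd 0.0227 F [-0.05  0.38 -3.68]
tilt -12 My -0.3322 sd 0.042 F [-0.05  0.8  -3.8 ]
t 13.93 [456.2 268.5 129.6] gap 0.699 F [-0.06 -0.06 -3.72] [-0.66  0.39  0.03  1.93 -0.02  0.82  1.54]
```

```bash
cat > place.py <<'E'
from h import *
import sys
n,k=sys.argv[1],float(sys.argv[2])
x,y,yw=T[n];yw+=k
arm.servo_line([x,y,58.5],feed=120); st()
arm.set_gripper(1.0); st()
arm.servo_line([x,y,190],feed=250)
m,kk=sys.argv[3],float(sys.argv[4])
x,y,yw=T[m];yw+=kk
q=arm.read_state()['q']
arm.reach([x,y,190],quat(yw)); arm.servo_line([x,y,58.2],feed=180); st()
i=sys.argv[5]
for c in('top','scene'): cv2.imwrite(f'pics/{c}{i}.png',cv2.cvtColor(optics.camera(c),cv2.COLOR_RGB2BGR))
E
python3 place.py a 180 b 180 2; python3 rock.py b 180
```

```text
t 14.68 [455.2 267.7  58.6] gap 0.699 F [ 0.23  0.05 -3.62] [-0.65  0.49  0.03  1.99 -0.02  0.65  1.54]
t 15.06 [455.7 268.1  58.7] gap 1.0 F [-0.66  0.17  0.04] [-0.65  0.49  0.03  1.99 -0.02  0.66  1.54]
t 17.73 [518.1 -16.1  58.9] gap 1.002 F [-0.36  0.3  -0.07] [-0.24  0.49  0.23  2.03 -0.18  0.64  1.64]
t 18.49 [517.6 -16.7  58.4] gap 0.695 F [-0.92 -1.21  3.57] [-0.24  0.49  0.23  2.03 -0.18  0.64  1.64]
lift [ 0.43 -0.06 -3.89] My 0.003 0.0269
tilt 6 My 0.1839 sd 0.0293 F [ 0.09 -0.04 -4.06]
tilt 12 My 0.3802 sd 0.0308 F [ 0.21 -0.04 -4.13]
tilt 6 My 0.1918 sd 0.0377 F [ 0.12  0.28 -3.7 ]
tilt 0 My -0.0255 sd 0.0148 F [ 0.1   0.16 -4.04]
tilt -6 My -0.2023 sd 0.0236 F [ 0.6   0.16 -3.85]
tilt -12 My -0.3721 sd 0.023 F [-0.15  0.01 -4.04]
tilt -6 My -0.2182 sd 0.0216 F [ 0.07 -0.27 -3.88]
tilt 0 My -0.0082 sd 0.0224 F [-0.12  0.35 -3.93]
tilt 12 My 0.3864 sd 0.0258 F [-0.4   0.02 -3.5 ]
tilt -12 My -0.3749 sd 0.0302 F [-0.21  0.23 -3.83]
t 28.79 [518.4 -16.8 129.6] gap 0.699 F [-0.63  0.17 -3.71] [-0.28  0.38  0.28  1.97 -0.14  0.81  1.61]
```

View pics/scene2.png

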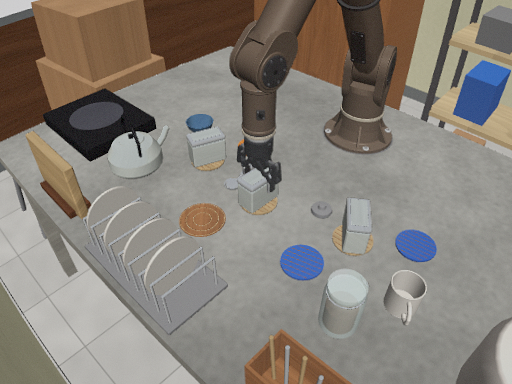

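Tin a is back on its coaster at (355,225) and b is gripped at (259,190). The tilt readings point to a: its moment is not linear (6° to 12° ratio 0.39), and with the tin level it keeps an offset that depends on the last tilt. That fits a ball shifting about ±34 mm. b is linear (ratio 0.53). There is time for a short check on c.

```bash
sed -i 's/(6,12,6,0,-6,-12,-6,0,12,-12)/(12,6,0,-12,-6,0)/; s/n=6,dt=.05/n=6,dt=.05/' rock.py; python3 place.py b 180 c 180 3; python3 rock.py c 180
```

```text
t 29.54 [517.  -16.5  58.5] gap 0.702 F [-0.16  0.36 -3.73] [-0.25  0.49  0.24  2.03 -0.19  0.64  1.65]
t 29.93 [517.7 -16.5  58.7] gap 1.001 F [ 0.62 -0.47  0.43] [-0.25  0.49  0.24  2.03 -0.19  0.64  1.65]
t 32.49 [ 485.2 -272.9   58.9] gap 1.002 F [0.34 0.19 0.12] [ 0.14  0.55  0.38  1.95 -0.31  0.7   1.91]
t 33.25 [ 484.5 -273.3   58.4] gap 0.701 F [-1.43 -0.79  3.63] [ 0.14  0.55  0.38  1.95 -0.31  0.7   1.91]
lift [-0.14 -0.02 -3.94] My 0.0064 0.0134
tilt 12 My 0.3786 sd 0.04 F [ 0.11 -0.01 -4.02]
tilt 6 My 0.2026 sd 0.0461 F [ 0.11 -0.17 -3.89]
tilt 0 My 0.0085 sd 0.0083 F [-0.25  0.17 -4.03]
tilt -12 My -0.3918 sd 0.0232 F [ 0.03 -0.17 -3.34]
tilt -6 My -0.1942 sd 0.0162 F [-0.08 -0.48 -3.79]
tilt 0 My 0.0167 sd 0.0213 F [-0.07  0.13 -4.04]
t 39.95 [ 484.5 -273.   130. ] gap 0.7 F [-0.06 -0.44 -3.87] [ 0.1   0.45  0.44  1.89 -0.25  0.85  1.86]
```

View pics/scene3.png

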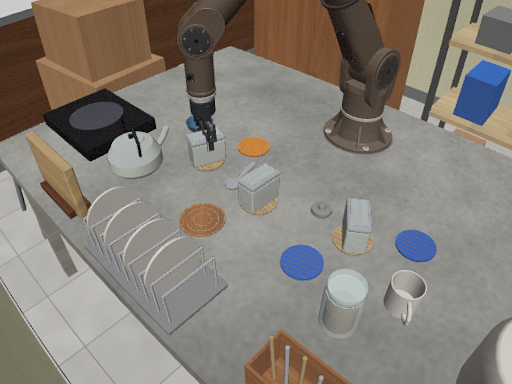

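c is linear too, so a holds the ball; b is back in place at (259,190). I'll put c back, fetch a and carry it high over b to the mat.

```bash
python3 -c "
from h import *
print(onz('scene',(202,219.5),4), proj('scene',(676,-83,4)))"
python3 place.py c 180 a 180 4
python3 - <<'E'
from h import *
x,y,yw=T['a']
arm.set_gripper(0.0,45);st()
arm.servo_line([x,y,215],feed=120)
arm.servo_line([675,-83,215],ori=quat(180),feed=130); st()
arm.servo_line([675,-83,165],feed=80); arm.pause(.3); st()
for c in('top','scene'): cv2.imwrite(f'pics/{c}5.png',cv2.cvtColor(optics.camera(c),cv2.COLOR_RGB2BGR))
E
```

```text
[680.10990181 -78.13198833   4.        ] [201.9530452  217.87206434]
t 40.7 [ 484.6 -273.1   58.3] gap 0.695 F [-0.44 -0.14 -3.63] [ 0.14  0.55  0.39  1.95 -0.31  0.7   1.91]
t 41.08 [ 484.7 -273.1   58.7] gap 0.999 F [ 0.   -0.18  0.08] [ 0.14  0.55  0.39  1.95 -0.31  0.7   1.91]
t 44.6 [456.2 268.1  58.9] gap 1.004 F [0.07 0.78 0.25] [-0.76  0.5   0.17  2.   -0.14  0.65  1.65]
t 45.06 [456.  268.3  59. ] gap 0.699 F [-1.03 -0.72  5.99] [-0.76  0.5   0.17  2.   -0.14  0.65  1.65]
t 49.85 [674.9 -82.6 215. ] gap 0.697 F [-0.35 -0.5  -3.62] [-0.23  0.56  0.45  1.47 -0.25  1.17  1.83]
t 50.92 [675.2 -83.  165.4] gap 0.696 F [-0.25  0.59 -3.53] [-0.22  0.6   0.43  1.53 -0.27  1.07  1.84]
```

View pics/scene5.png

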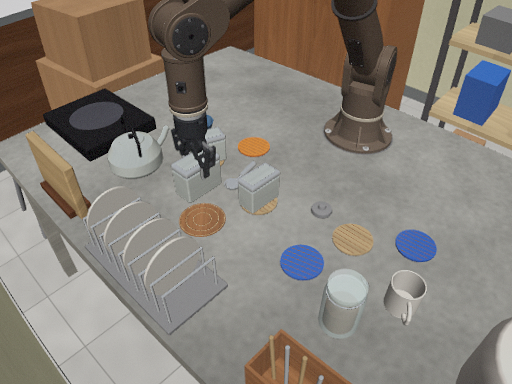

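View pics/top5.png

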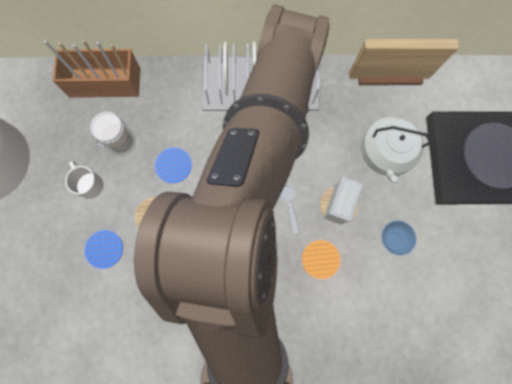

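The scene picture shows tin a in the air over the mat at (198,178), with b at (259,190) and c behind it, both on their coasters. There is time for one last ±6° rock to confirm before I hand in.

Run:
```python
from h import *
P=[675,-83,165];print(proj('scene',[675,-83,165+49.5-58.5+8]))
r=[]
for t in(6,-6):
    arm.reach(P,quat(180,t));arm.pause(.25);m=meas(180,8);r.append(m[2])
print('diff',r[0]-r[1])
arm.reach(P,quat(180));arm.pause(.8);st()
cv2.imwrite('pics/scene6.png',cv2.cvtColor(optics.camera('scene'),cv2.COLOR_RGB2BGR))
```

```text
[196.62590268 172.95704683]
diff 0.28464720020889206
t 54.06 [675. -83. 165.] gap 0.697 F [-0.09 -0.56 -3.42] [-0.23  0.6   0.43  1.53 -0.27  1.07  1.85]
```

View pics/scene6.png

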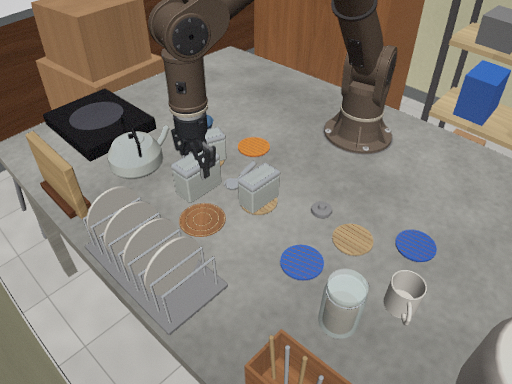

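The swing was 0.285 N m, which matches a's earlier reading (0.27) and not the quiet tins' 0.40. The picture shows a held upright at (197,176), near the predicted (197,173), and the bystanders where they were.

```bash
python3 -c "
from plant import hand_in
hand_in()"
```

```text
the job is handed in; nothing more can be done
```

Tin_a, the left tin, is the one that rattles. I handed in at about 54 s of the 72 s allowed, with it held upright over the middle of the serving mat, underside about 11 cm up.

**How I found it:** I lifted each tin in turn and rocked it lengthwise by ±6° and ±12°, reading the wrist moment.

| Tin | Moment at 6° ÷ at 12° | Reading |
|---|---|---|
| tin_a | 0.39 | Not linear, and with the tin level the offset depended on the last tilt, as a ball shifting about 34 mm either way would give |
| tin_b | 0.53 | Linear, quiet |
| tin_c | 0.52 | Linear, quiet |

**Last checks:**
- **Repeat over the mat:** rocking tin_a by ±6° swung the moment by 0.285 N m. Its first test gave about 0.27; the quiet tins gave about 0.40.
- **Position:** the tool was at (675, −83) mm, against a mat centre of (676, −83) from the top view. The scene view put the mat about 6 mm from there, well inside the 40 mm limit.
- **Other tins:** the last scene picture shows b and c standing on their coasters, but c is partly hidden behind the held tin. In the final top view the arm hides b, and c is seen on its coaster. I did not re-measure their distances to the coaster centres after placing them.
- **Bystanders:** none look moved in the pictures.

No check failed. The wrist moment readings were noisy, about 0.03 N m per sample, so I averaged them.

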